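# Unstack the lunch boxes onto their trays

### The arm

A 7-joint arm with a two-finger parallel gripper is mounted at the origin on a cart in front of the work surface, level with it; the furniture and walls round the work are solid. World frame = base frame: x ahead of the robot, y to its left, z up, the work surface at z = 0. Lengths are in m, angles in degrees, forces in N, time in s.
With the tool pointing down it reaches from about 0.425 to 0.875 m from the base axis. Payload 4.7 kg.
Tool frame: the origin (TCP) lies at the centre of the arm's flange, where the gripper is bolted on; the fingertips stand 182 mm ahead of it and the grasp point (between the pads) lies 164 mm ahead of it; z points along the fingers, x is the direction in which the jaws open and shut, and the axes are right-handed (so a half turn about z gives the same grasp; the last joint's range is limited). The gripper opens to 87 mm and grips with 3 to 60 N. Pads are 19 mm wide; open, the fingers measure 117 mm over their backs; the gripper's body (75 mm by 190 mm) begins 51 mm behind the grasp point.
Start: joints at [68.933, 18.392, -4.016, 83.108, 1.295, 78.541, -3.26], TCP at [0.242, -0.603, 0.405] pointing down, gripper open.
Joint ranges: [-163.93, 163.93], [-17.29, 119.83], [-79.2, 71.16], [3.27, 140.29], [-89.18, 269.18], [5.43, 117.66], [-154.24, 154.24]. Speed limits (degrees/s): [147.25, 147.25, 180, 180, 180, 180, 180].

### API

Orientations are given as [roll, pitch, yaw] about the fixed x, y, z axes, in that order (R = Rz(yaw) Ry(pitch) Rx(roll)).
In Python, from cell import env gives the robot as it stands. The module is installed in compiled form; this text tells all that it offers.
- The arm moves only by the tool carry_out, never from a script. Its argument "increments" is a list of rows, each a list of 5 numbers: the shift along the world's x, y, z in m, then the turn about the world's z in degrees, then the gripper's target within -1 to 1 (shut at 1, half-way at 0, fully open at -1). In form: [[dx, dy, dz, spin, jaw], ...]. A call has 1 to 20 rows; each row is the pose to reach, as a shift and turn from the pose commanded when the call began; what a row does not reach only later rows make up. A row lasts 1/10 s, in which the tool goes at most 50 mm and 8.59 degrees, less where a joint would pass 70% of its speed; a pose out of reach is approached as far as the arm can. A call with a gripper value outside its range is refused whole. The fingers move at their own pace and stop on an object; "grip_force" is the grip in N (left out, the last holds). Time passes only in rows, so rows that repeat a pose let the fingers close. It gives the time, the measured TCP pose, the force and the opening at its end, in the units of the state.
- env.get_obs(): the state, without advancing time (a new reading comes with each control period).
- env.read_camera(name): name is "scene" or "top" or "wrist"; returns (picture, depth): 384x512x3 uint8, red, green, blue; 384x512 float32, m along the optical axis (not along the pixel's ray), 0 where there is no reading.
- env.get_calibration(name): a dict with "K" (3x3 intrinsics, pixels), "camera_from_world" (4x4, takes a point from world to camera coordinates); the wrist camera has in their place "T_tool_cam" (4x4, takes a point from camera to tool coordinates, whose origin is the TCP and whose axes are the tool frame's). Camera axes: x right, y down, z forward; pixel columns grow to the right and rows downward; lengths in m; the calibration is good to about 2 mm. A picture is of the moment at which its call begins: read the wrist's pose just before it. get_calibration takes no time and is no camera call.
- env.sign_off(): hands the job in, once; it reports no verdict.
The state is a dict: "time_s": time; "qpos": joint angles; "joint_velocities": joint speeds; "effort": joint torques, N m; "tool_pos": TCP position; "tool_rot": TCP orientation; "force": force on the tool from outside, world axes, zero at the start; "wrist_torque": the same for the moment, N m; "grip_width": finger opening in m.
Only numpy, scipy, OpenCV 4.12 (cv2) and the standard library are available. Lean on these libraries where they do the work, as an engineer would, in place of code of your own. Each camera call takes 0.05 s, during which the arm holds its last target.

### The job

Four lunch boxes are piled up: take the pile apart from the top, one box at a time, and set each box down gently, without dropping it, in the tray that has the colour of its lid, in the middle of it and lying lengthwise along it. Keep the boxes upright, and leave the mug and the spice jar beside them where they stand.

Things in the scene. Friction and masses are not known exactly. Their poses are not given: they have to be found in the camera images.
- green_box: lunch box with a green lid and a pale grey-white lower part, straight sides, 36 x 78 x 38 mm (along its x, its y = long side, height), rigid, about 0.10 kg, origin at the centre of its underside, z up; the top of the pile: it lies across the yellow and the red box. The piled boxes start with nearly the same yaw. Grip across its x, near its top.
- yellow_box: lunch box with a yellow lid and a pale grey-white lower part, straight sides, 46 x 58 x 42 mm (along its x, its y = long side, height), rigid, about 0.14 kg, origin at the centre of its underside, z up; lies beside the red box, on the blue box, under the green one; 8 mm between it and the red box; either may be at either end. The piled boxes start with nearly the same yaw. Grip across its x, near its top.
- red_box: lunch box with a red lid and a pale grey-white lower part, straight sides, 46 x 58 x 42 mm (along its x, its y = long side, height), rigid, about 0.14 kg, origin at the centre of its underside, z up; lies beside the yellow box, on the blue box, under the green one. The piled boxes start with nearly the same yaw. Grip across its x, near its top.
- blue_box: lunch box with a blue lid and a pale grey-white lower part, straight sides, 62 x 140 x 48 mm (along its x, its y = long side, height), rigid, about 0.25 kg, origin at the centre of its underside, z up; the bottom of the pile, on the worktop. The piled boxes start with nearly the same yaw. Grip across its x, near its top.
- green_tray: flat green tray fixed to the worktop, 102 x 178 mm outside (along its x, its y = long side), 92 x 168 mm inside; floor 4 mm and rim 10 mm above the worktop (z = 0); origin at the centre of its underside, z up
- yellow_tray: flat yellow tray fixed to the worktop, 102 x 178 mm outside (along its x, its y = long side), 92 x 168 mm inside; floor 4 mm and rim 10 mm above the worktop (z = 0); origin at the centre of its underside, z up
- red_tray: flat red tray fixed to the worktop, 102 x 178 mm outside (along its x, its y = long side), 92 x 168 mm inside; floor 4 mm and rim 10 mm above the worktop (z = 0); origin at the centre of its underside, z up
- blue_tray: flat blue tray fixed to the worktop, 102 x 178 mm outside (along its x, its y = long side), 92 x 168 mm inside; floor 4 mm and rim 10 mm above the worktop (z = 0); origin at the centre of its underside, z up
- mug: white mug with a handle, 80 x 115 x 91 mm, standing loose beside the work, not to be moved; origin at the centre of its underside
- spice_jar: glass spice jar with a green cap, 46 mm across, 106 mm high, standing loose beside the work, not to be moved; origin at the centre of its underside
Mind the look-alikes: they are no part of the job. Leave any purple look-alike of the yellow_box alone.

How it is judged (in metres and radians):
At the end, for the whole second after the job is handed in: Each box lies flat and still on the floor of the tray of its lid's colour, centres within 15 mm (from above), long sides within 0.2 rad of parallel, either way round; the mug and the spice jar stand upright within 30 mm of where they stood (horizontal distance between green_box and green_tray below 0.015 m and z of green_box in the frame of green_tray between 0 and 0.008 m and angle between the y axis of green_box and the y axis of green_tray, either way round below 0.2 rad and angle between each of green_box, yellow_box, red_box, blue_box's own z axis and vertical below 0.06 rad and linear speed of each of green_box, yellow_box, red_box, blue_box below 0.02 m/s and angular speed of each of green_box, yellow_box, red_box, blue_box below 0.2 rad/s and horizontal distance between yellow_box and yellow_tray below 0.015 m and z of yellow_box in the frame of yellow_tray between 0 and 0.008 m and angle between the y axis of yellow_box and the y axis of yellow_tray, either way round below 0.2 rad and horizontal distance between red_box and red_tray below 0.015 m and z of red_box in the frame of red_tray between 0 and 0.008 m and angle between the y axis of red_box and the y axis of red_tray, either way round below 0.2 rad and horizontal distance between blue_box and blue_tray below 0.015 m and z of blue_box in the frame of blue_tray between 0 and 0.008 m and angle between the y axis of blue_box and the y axis of blue_tray, either way round below 0.2 rad and distance of each of mug, spice_jar from where it was at the start of the episode below 0.03 m and angle between each of mug, spice_jar's own z axis and vertical below 0.2 rad); the robot touches nothing.
It fails at once if a box is moved away while another still lies on it ((distance of yellow_box from where it was at the start of the episode above 0.04 m and z of green_box in the frame of yellow_box between 0.03 and 0.055 m and horizontal distance between green_box and yellow_box below 0.06 m) or (distance of red_box from where it was at the start of the episode above 0.04 m and z of green_box in the frame of red_box between 0.03 and 0.055 m and horizontal distance between green_box and red_box below 0.06 m) or (distance of blue_box from where it was at the start of the episode above 0.04 m and z of yellow_box in the frame of blue_box between 0.036 and 0.06 m and horizontal distance between yellow_box and blue_box below 0.07 m) or (distance of blue_box from where it was at the start of the episode above 0.04 m and z of red_box in the frame of blue_box between 0.036 and 0.06 m and horizontal distance between red_box and blue_box below 0.07 m) or (distance of blue_box from where it was at the start of the episode above 0.04 m and z of green_box in the frame of blue_box between 0.075 and 0.105 m and horizontal distance between green_box and blue_box below 0.07 m)).
It fails at once if a box is tipped over (more than 30 degrees) (angle between any of green_box, yellow_box, red_box, blue_box's own z axis and vertical above 0.52 rad).
It fails at once if a box is dropped into its tray (faster than 0.6 m/s just above it) ((horizontal distance between green_box and green_tray below 0.06 m and z of green_box in the frame of green_tray below 0.04 m and linear speed of green_box above 0.6 m/s) or (horizontal distance between yellow_box and yellow_tray below 0.06 m and z of yellow_box in the frame of yellow_tray below 0.04 m and linear speed of yellow_box above 0.6 m/s) or (horizontal distance between red_box and red_tray below 0.06 m and z of red_box in the frame of red_tray below 0.04 m and linear speed of red_box above 0.6 m/s) or (horizontal distance between blue_box and blue_tray below 0.06 m and z of blue_box in the frame of blue_tray below 0.04 m and linear speed of blue_box above 0.6 m/s)).
It fails at once if the mug or the spice jar is moved by more than 30 mm (distance of any of mug, spice_jar from where it was at the start of the episode above 0.03 m).
It also fails if it takes over 118 s, if anything falls off the work surface, if the arm or the gripper's body presses on something with over 40 N, if the wrist force passes 120 N, or if a joint passes its speed limit or range.

## Working session

There is one attempt and no reset: what is moved stays moved. The work goes in short steps, Python scripts to look and compute and a tool call to move; the robot and the scene stay as the last step left them, time stands still between calls to the robot, and variables do not carry over. Pictures are saved under pics/ and viewed, and the job is handed in when it is done.

Besides the shell and the picture viewer there is one more tool, called after ">>>" in YAML: its name, and indented under it one key for each argument. carry_out: Moves the arm, as the interface text tells. Its arguments: {"type":"object","properties":{"increments":{"type":"array"},"grip_force":{"type":"number"}},"required":["increments"]}

```bash
mkdir -p pics
python3 - <<'E'
from cell import env
import cv2,numpy as np
o=env.get_obs();print({k:np.round(v,3) for k,v in o.items()})
for n in ["scene","top"]:
    p,d=env.read_camera(n);cv2.imwrite(f"pics/{n}0.png",p[:,:,::-1]);np.save(f"{n}0_d.npy",d)
    c=env.get_calibration(n);print(n,np.round(c["K"],1).tolist(),np.round(c["camera_from_world"],4).tolist())
print(env.get_calibration("wrist"))
E
```

```text
{'time_s': np.float64(0.0), 'qpos': array([68.932, 18.44 , -4.016, 83.176,  1.295, 78.539, -3.262]), 'joint_velocities': array([ 0.063,  0.072, -0.046,  0.133, -0.053, -0.035,  0.084]), 'effort': array([ 0.0000e+00, -4.9130e+01, -4.0400e-01, -3.1253e+01, -6.4000e-02,
        4.4000e-02,  0.0000e+00]), 'tool_pos': array([ 0.242, -0.603,  0.404]), 'tool_rot': array([ 1.79994e+02,  1.09000e-01, -6.81230e+01]), 'force': array([-0.287,  0.321, -0.081]), 'wrist_torque': array([ 0.009, -0.021,  0.023]), 'grip_width': np.float64(0.087)}
scene [[482.3, 0.0, 253.7], [0.0, 482.3, 189.1], [0.0, 0.0, 1.0]] [[-0.5118, -0.8589, -0.0166, 0.211], [-0.497, 0.3118, -0.8098, 0.3196], [0.7008, -0.4062, -0.5864, 1.4103], [0.0, 0.0, 0.0, 1.0]]
top [[366.1, 0.0, 255.5], [0.0, 366.1, 193.2], [0.0, 0.0, 1.0]] [[-0.0262, -0.9997, 0.0006, -0.0527], [-0.9907, 0.0259, -0.1337, 0.4968], [0.1336, -0.0041, -0.991, 1.6054], [0.0, 0.0, 0.0, 1.0]]
{'K': array([[300.33421804,   0.        , 260.19917122],
       [  0.        , 300.33421804, 192.24001275],
       [  0.        ,   0.        ,   1.        ]]), 'T_tool_cam': array([[ 9.99999836e-01,  5.47221456e-04,  1.68105002e-04,
         2.83745201e-04],
       [-5.72456462e-04,  9.54852713e-01,  2.97079062e-01,
        -8.27367423e-02],
       [ 2.05251968e-06, -2.97079110e-01,  9.54852870e-01,
         2.07314867e-02],
       [ 0.00000000e+00,  0.00000000e+00,  0.00000000e+00,
         1.00000000e+00]])}
```

View pics/scene0.png

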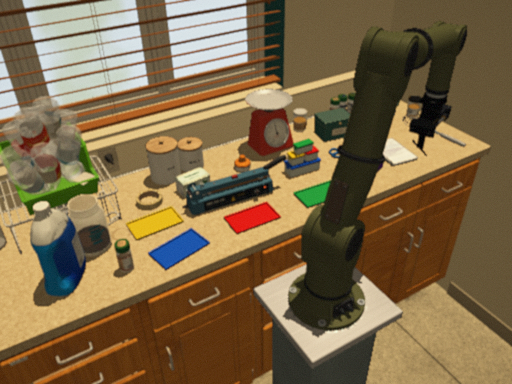

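View pics/top0.png

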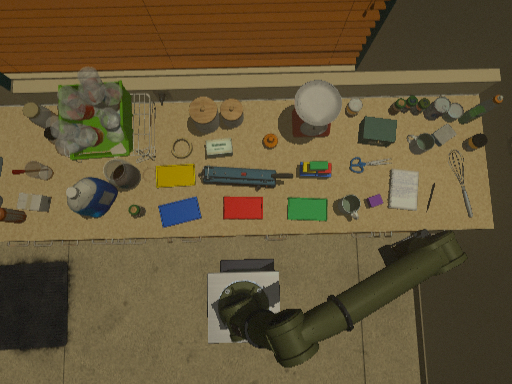

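```bash
cat > h.py <<'E'
from cell import env
import cv2,numpy as np
from scipy.spatial.transform import Rotation as Rn
def cam(n):
    c=env.get_calibration(n)
    if n=="wrist":
        o=env.get_obs();T=np.eye(4);T[:3,:3]=Rn.from_euler('xyz',o["tool_rot"],degrees=True).as_matrix();T[:3,3]=o["tool_pos"]
        return c["K"],T@c["T_tool_cam"]
    return c["K"],np.linalg.inv(c["camera_from_world"])
def ray(uv,K,T,z):
    uv=np.atleast_2d(uv).astype(float);d=np.c_[(uv-[K[0,2],K[1,2]])/[K[0,0],K[1,1]],np.ones(len(uv))]@T[:3,:3].T
    o=T[:3,3];return (o+d*((z-o[2])/d[:,2])[:,None])[:,:2]
R={'green':(45,85),'yellow':(22,34),'red':(172,8),'blue':(100,128),'purple':(129,165)}
def mask(p,c,smin=120,vmin=50):
    h=cv2.cvtColor(p,cv2.COLOR_RGB2HSV);a,b=R[c];H=h[...,0]
    m=((H>=a)&(H<=b)) if a<b else ((H>=a)|(H<=b))
    return (m&(h[...,1]>smin)&(h[...,2]>vmin)).astype(np.uint8)
def blobs(p,c,z,K,T,amin=60,**k):
    m=mask(p,c,**k);out=[]
    cs,_=cv2.findContours(m,cv2.RETR_EXTERNAL,cv2.CHAIN_APPROX_NONE)
    for q in cs:
        if cv2.contourArea(q)<amin: continue
        w=ray(q[:,0],K,T,z);(cx,cy),(a,b),ang=cv2.minAreaRect((w*1000).astype(np.float32))
        if a>b: ang-=90; a,b=b,a   # now b long; long-axis dir = ang+90
        out.append((q[:,0].mean(0).round(0).tolist(),round(cx/1000,4),round(cy/1000,4),round(a),round(b),round((ang+90+90)%180-90,1)))
    return out
E
python3 - <<'E'
from h import *
K,T=cam("top");p=cv2.imread("pics/top0.png")[:,:,::-1].copy()
for c in R:
    for z in (0.01,0.12): print(c,z,blobs(p,c,z,K,T))
cv2.imwrite("pics/top0c.png",cv2.resize(p[90:240,120:400,::-1],None,fx=2.8,fy=2.8,interpolation=cv2.INTER_CUBIC))
s=cv2.imread("pics/scene0.png");cv2.imwrite("pics/scene0c.png",cv2.resize(s[80:260,100:420],None,fx=2.5,fy=2.5,interpolation=cv2.INTER_CUBIC))
E
```

```text
green 0.01 [([307.0, 209.0], 0.421, -0.2967, 100, 172, 87.8), ([318.0, 165.0], 0.6214, -0.3582, 37, 79, 88.5)]
green 0.12 [([307.0, 209.0], 0.4113, -0.2808, 93, 161, 87.8), ([318.0, 165.0], 0.5983, -0.3383, 35, 74, 88.5)]
yellow 0.01 [([175.0, 175.0], 0.5929, 0.2994, 108, 181, -87.0), ([308.0, 168.0], 0.6155, -0.3139, 51, 55, 88.5)]
yellow 0.12 [([175.0, 175.0], 0.5717, 0.2755, 101, 169, -87.0), ([308.0, 168.0], 0.5929, -0.2969, 48, 51, 88.5)]
red 0.01 [([243.0, 208.0], 0.4349, -0.0055, 95, 176, 88.5)]
red 0.12 [([243.0, 208.0], 0.4243, -0.0091, 89, 164, 88.5)]
blue 0.01 [([180.0, 212.0], 0.4236, 0.2796, 97, 176, -77.4), ([98.0, 198.0], 0.4971, 0.6522, 120, 162, -19.9)]
blue 0.12 [([180.0, 212.0], 0.4138, 0.257, 91, 165, -77.4), ([98.0, 198.0], 0.4823, 0.6047, 112, 151, -19.9)]
purple 0.01 []
purple 0.12 []
```

View pics/top0c.png

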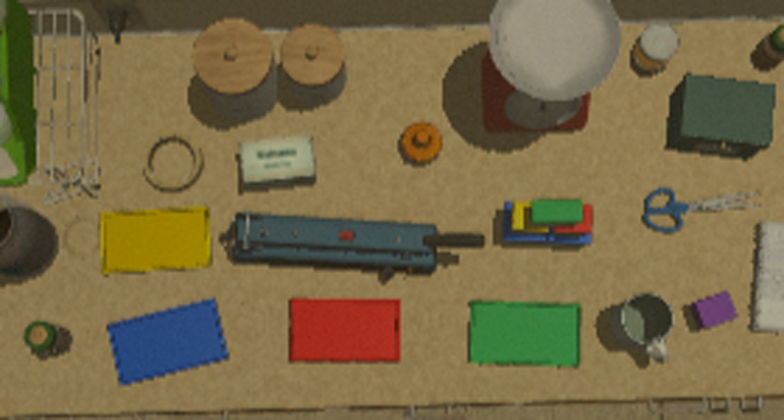

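View pics/scene0c.png

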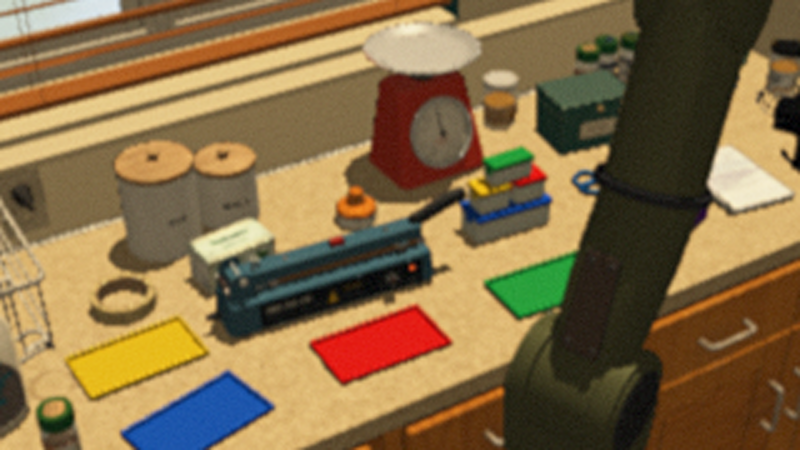

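Candidates: the green lid at (318,165) is on the pile, with the yellow lid at (308,168), red at about (330,170) and blue underneath. Things that could be mistaken for boxes are the purple box (375,201), the green jar caps, the blue bottle (98,198), the train-like sealer (240,176) and the red scale (312,125). I'll move over the pile to take the close crop.

>>> carry_out:
  increments:
    - [0.03, 0.02, 0.03, 8, -1]
    - [0.07, 0.05, 0.04, 16, -1]
    - [0.11, 0.08, 0.04, 24, -1]
    - [0.15, 0.11, 0.04, 32, -1]
    - [0.19, 0.14, 0.04, 40, -1]
    - [0.23, 0.17, 0.04, 48, -1]
    - [0.27, 0.2, 0.04, 56, -1]
    - [0.31, 0.23, 0.04, 62, -1]
    - [0.34, 0.25, 0.04, 66.5, -1]
    - [0.36, 0.265, 0.04, 66.5, -1]
    - [0.36, 0.265, 0.04, 66.5, -1]
    - [0.36, 0.265, 0.04, 66.5, -1]
    - [0.36, 0.265, 0.04, 66.5, -1]
    - [0.36, 0.265, 0.04, 66.5, -1]

```text
time_s: 1.5
tool_pos: [0.601, -0.3399, 0.4448]
tool_rot: [179.9, 0.0, -1.8]
force: [-0.3, -0.7, -0.2]
grip_width: 0.0867
```

```bash
cat > look.py <<'E'
from h import *
import sys
name=sys.argv[1]
K,T=cam("wrist");p,d=env.read_camera("wrist");np.savez(f"pics/{name}.npz",p=p,d=d,K=K,T=T)
o=env.get_obs();print(np.round(o["time_s"],2),np.round(o["tool_pos"],4),np.round(o["tool_rot"],2),np.round(o["force"],2),round(float(o["grip_width"]),4))
cv2.imwrite(f"pics/{name}.png",p[:,:,::-1])
for a in sys.argv[2:]:
    c,z=a.split(":");print(c,z,blobs(p,c,float(z),K,T,amin=150))
E
python3 look.py w1 green:0.128 yellow:0.09 red:0.09 blue:0.048
```

```text
1.55 [ 0.6011 -0.3397  0.4449] [ 1.7995e+02  2.0000e-02 -1.7700e+00] [ 0.83 -0.12  0.92] 0.0873
green 0.128 [([258.0, 172.0], 0.5981, -0.3364, 33, 76, 89.0), ([129.0, 127.0], 0.4761, -0.2862, 72, 125, 86.5)]
yellow 0.09 [([257.0, 139.0], 0.5995, -0.3026, 44, 56, 85.5)]
red 0.09 [([246.0, 205.0], 0.5816, -0.3762, 34, 68, -55.6), ([409.0, 205.0], 0.7816, -0.3808, 38, 124, -23.6), ([433.0, 111.0], 0.7998, -0.2867, 79, 141, -1.1)]
blue 0.048 []
```

View pics/w1.png

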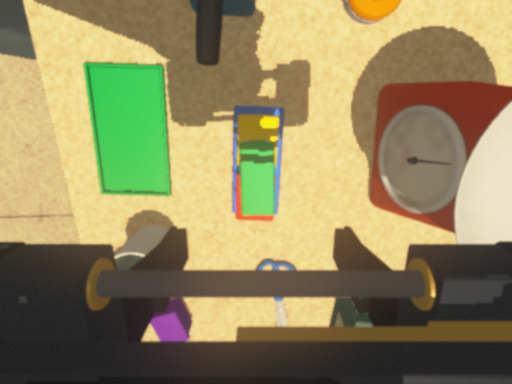

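Run:
```python
from h import *
z=np.load("pics/w1.npz");K,T,d=z["K"],z["T"],z["d"]
v,u=np.mgrid[:384,:512];P=np.stack([(u-K[0,2])/K[0,0]*d,(v-K[1,2])/K[1,1]*d,d,np.ones_like(d)],-1)@T.T
for n,uv in dict(green=(258,185),yel=(250,125),handle=(208,55),handletop=(208,10),bowl=(470,180),scale=(390,200),mug=(140,245),blue=(237,130),tray=(130,130)).items(): print(n,P[uv[1],uv[0],:3].round(3))
m=(P[...,2]>0.15)&(v<235)&(d>0);print("tall minx",P[m][:,0].min(),P[m][:,2].max())
# near-pile obstacle: height>0.03 within x .5-.7
m=(P[...,2]>0.03)&(v<235)&(P[...,0]>.5)&(P[...,0]<.7)
print(np.histogram(P[m][:,1],bins=np.arange(-.5,0,.02)))
```

```text
green [ 0.604 -0.258  0.424]
yel [ 0.592 -0.285  0.09 ]
handle [ 0.559 -0.219  0.13 ]
handletop [ 0.56  -0.182  0.123]
bowl [ 0.755 -0.319  0.212]
scale [ 0.771 -0.39   0.051]
mug [ 0.441 -0.436  0.069]
blue [ 0.574 -0.294  0.046]
tray [ 0.424 -0.294  0.003]
tall minx 0.5495556623180043 0.2743240108114803
(array([   0,    0,    0,    0,   24,  333,  670,  867, 1117, 1021,  986,
        665,  480,  192,  591,  622,  231,  349,    0,    0,    0,    0,
          0,    0]), array([-0.5 , -0.48, -0.46, -0.44, -0.42, -0.4 , -0.38, -0.36, -0.34,
       -0.32, -0.3 , -0.28, -0.26, -0.24, -0.22, -0.2 , -0.18, -0.16,
       -0.14, -0.12, -0.1 , -0.08, -0.06, -0.04, -0.02]))
```

The crop confirms the green-lidded box (258,172) on top of the yellow one (257,139, the far +y end) and the red one (-y end). The purple box at (170,322) and the mug at (145,245) stand apart. Now I'll grasp the green box.

>>> carry_out:
  increments:
    - [-0.003, 0.003, -0.04, 0.5, -1]
    - [-0.003, 0.003, -0.08, 0.5, -1]
    - [-0.003, 0.003, -0.115, 0.5, -1]
    - [-0.003, 0.003, -0.145, 0.5, -1]
    - [-0.003, 0.003, -0.16, 0.5, -1]
    - [-0.003, 0.003, -0.165, 0.5, -1]
    - [-0.003, 0.003, -0.165, 0.5, -1]
    - [-0.003, 0.003, -0.165, 0.5, 1]
    - [-0.003, 0.003, -0.165, 0.5, 1]
    - [-0.003, 0.003, -0.165, 0.5, 1]
    - [-0.003, 0.003, -0.165, 0.5, 1]
    - [-0.003, 0.003, -0.165, 0.5, 1]
    - [-0.003, 0.003, -0.165, 0.5, 1]
    - [-0.003, 0.003, -0.165, 0.5, 1]
  grip_force: 20

```text
time_s: 2.95
tool_pos: [0.5992, -0.3352, 0.2798]
tool_rot: [-180.0, -0.0, -1.1]
force: [1.0, 0.0, -0.2]
grip_width: 0.039
```

>>> carry_out:
  increments:
    - [0, 0, 0, 0, 1]
    - [0, 0, 0, 0, 1]
    - [0, 0, 0, 0, 1]
    - [0, 0, 0.005, 0, 1]
    - [0, 0, 0.015, 0, 1]
    - [0, 0, 0.03, 0, 1]
    - [0, 0, 0.05, 0, 1]
    - [0, 0, 0.07, 0, 1]
    - [0, 0, 0.07, 0, 1]
    - [0, 0, 0.07, 0, 1]

```text
time_s: 3.95
tool_pos: [0.5993, -0.3352, 0.3507]
tool_rot: [179.9, -0.1, -1.1]
force: [0.7, 0.2, -2.2]
grip_width: 0.036
```

```bash
python3 look.py w2 yellow:0.09 red:0.09 blue:0.048
python3 - <<'E'
from h import *
p,d=env.read_camera("scene");cv2.imwrite("pics/s2.png",cv2.resize(p[80:260,100:420,::-1],None,fx=2.5,fy=2.5))
E
```

```text
4.0 [ 0.599  -0.3351  0.3494] [-1.80e+02  2.00e-02 -1.12e+00] [-1.83 -0.51 -1.07] 0.0357
yellow 0.09 [([266.0, 333.0], 0.5985, -0.474, 18, 66, -0.2), ([257.0, 158.0], 0.5997, -0.3009, 44, 54, 86.0)]
red 0.09 [([444.0, 169.0], 0.7599, -0.3274, 83, 164, -85.8)]
blue 0.048 []
```

View pics/w2.png

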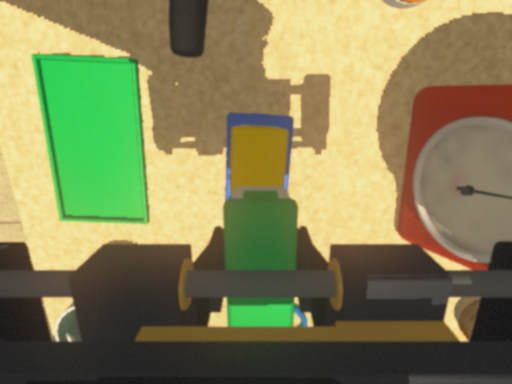

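View pics/s2.png

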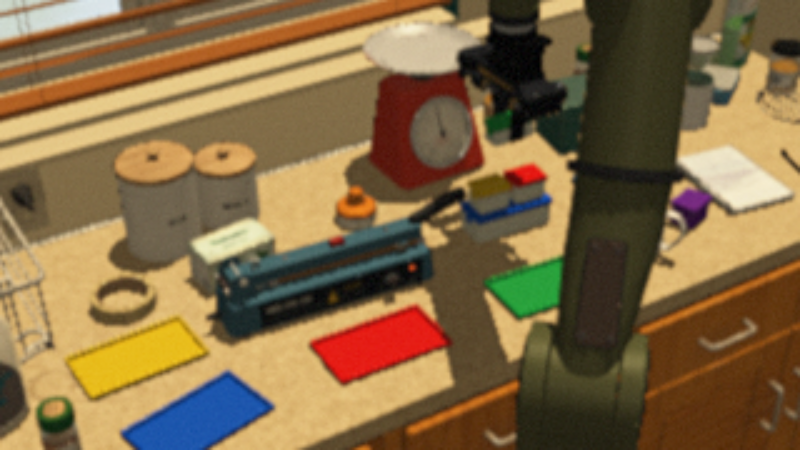

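Run:
```python
from h import *
for n in ("w1","w2"):
    z=np.load(f"pics/{n}.npz");print(n,[b for b in blobs(z["p"],'green',0.008,z["K"],z["T"],amin=2000)])
p,d=env.read_camera("top");K,T=cam("top")
for c in ('green','yellow','red','blue'): print(c,blobs(p,c,0.01,K,T,amin=500,smin=100,vmin=40))
```

```text
w1 [([258.0, 172.0], 0.5957, -0.3682, 47, 106, 89.0), ([129.0, 127.0], 0.4243, -0.2977, 101, 176, 86.5)]
w2 [([261.0, 232.0], 0.5993, -0.4027, 85, 98, 88.9), ([93.0, 136.0], 0.4246, -0.2976, 103, 177, 86.5)]
green []
yellow [([297.0, 288.0], 0.0859, -0.2542, 191, 373, -18.3), ([176.0, 175.0], 0.5912, 0.2982, 113, 188, -85.0), ([329.0, 176.0], 0.5482, -0.3998, 154, 562, -17.3)]
red [([243.0, 208.0], 0.4349, -0.0055, 95, 176, 88.5)]
blue [([179.0, 212.0], 0.4236, 0.2796, 97, 176, -77.4)]
```

>>> carry_out:
  increments:
    - [-0.03, 0.007, 0, -0.5, 1]
    - [-0.07, 0.016, 0, -1, 1]
    - [-0.11, 0.025, -0.02, -1.5, 1]
    - [-0.15, 0.033, -0.05, -2.4, 1]
    - [-0.174, 0.038, -0.08, -2.4, 1]
    - [-0.174, 0.038, -0.11, -2.4, 1]
    - [-0.174, 0.038, -0.13, -2.4, 1]
    - [-0.174, 0.038, -0.14, -2.4, 1]
    - [-0.174, 0.038, -0.146, -2.4, 1]
    - [-0.174, 0.038, -0.151, -2.4, 1]
    - [-0.174, 0.038, -0.154, -2.4, 1]
    - [-0.174, 0.038, -0.156, -2.4, 1]
    - [-0.174, 0.038, -0.156, -2.4, 1]
    - [-0.174, 0.038, -0.156, -2.4, 1]

```text
time_s: 5.5
tool_pos: [0.4254, -0.2973, 0.1942]
tool_rot: [180.0, -0.0, -3.5]
force: [-0.1, 0.5, -1.1]
grip_width: 0.0359
```

>>> carry_out:
  increments:
    - [0, 0, -0.001, 0, 1]
    - [0, 0, -0.001, 0, 1]
    - [0, 0, -0.001, 0, 1]

```text
time_s: 5.8
tool_pos: [0.4255, -0.2974, 0.1936]
tool_rot: [180.0, -0.0, -3.5]
force: [-1.5, 0.9, 5.9]
grip_width: 0.0355
```

>>> carry_out:
  increments:
    - [0, 0, 0, 0, 0.2]
    - [0, 0, 0, 0, 0]
    - [0, 0, 0, 0, -1]
    - [0, 0, 0, 0, -1]
    - [0, 0, 0, 0, -1]
    - [0, 0, 0, 0, -1]
    - [0, 0, 0.02, 0, -1]
    - [0, 0, 0.06, 0, -1]
    - [0, 0, 0.1, 0, -1]
    - [0.03, 0, 0.14, 1, -1]
    - [0.07, -0.01, 0.18, 2, -1]
    - [0.11, -0.02, 0.2, 2.4, -1]
    - [0.15, -0.03, 0.2, 2.4, -1]
    - [0.174, -0.043, 0.2, 2.4, -1]
    - [0.174, -0.043, 0.2, 2.4, -1]
    - [0.174, -0.043, 0.2, 2.4, -1]
    - [0.174, -0.043, 0.2, 2.4, -1]

```text
time_s: 7.5
tool_pos: [0.5984, -0.34, 0.3926]
tool_rot: [-180.0, 0.1, -1.1]
force: [0.0, 0.2, -1.1]
grip_width: 0.0874
```

```bash
python3 look.py w3 green:0.042 yellow:0.09 red:0.09 blue:0.048
```

```text
7.55 [ 0.5983 -0.34    0.3929] [ 1.7998e+02  3.0000e-02 -1.1400e+00] [ 0.72 -0.81  0.62] 0.0869
green 0.042 [([113.0, 129.0], 0.4409, -0.2939, 92, 160, 86.5)]
yellow 0.09 [([260.0, 152.0], 0.5997, -0.3032, 44, 57, 85.3)]
red 0.09 [([256.0, 212.0], 0.5944, -0.3657, 45, 61, 85.7), ([449.0, 165.0], 0.7905, -0.3273, 132, 160, -89.1)]
blue 0.048 [([279.0, 311.0], 0.6209, -0.5192, 19, 31, 65.2)]
```

View pics/w3.png

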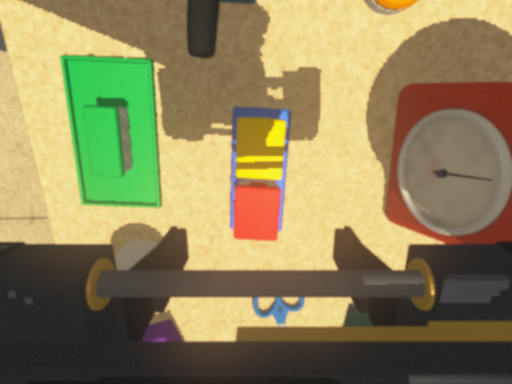

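Run:
```python
from h import *
z=np.load("pics/w3.npz");p=z["p"]
print(ray([[84,105],[122,105],[125,176],[91,178]],z["K"],z["T"],0.042).round(4), ray([[84,105],[122,105],[125,176],[91,178]],z["K"],z["T"],0.042).mean(0))
cv2.imwrite("pics/w3c.png",cv2.resize(p[90:220,60:170,::-1],None,fx=4,fy=4))
```

```text
[[ 0.4146 -0.2606]
 [ 0.4547 -0.2614]
 [ 0.4461 -0.3384]
 [ 0.4072 -0.34  ]] [ 0.43064617 -0.30010519]
```

View pics/w3c.png

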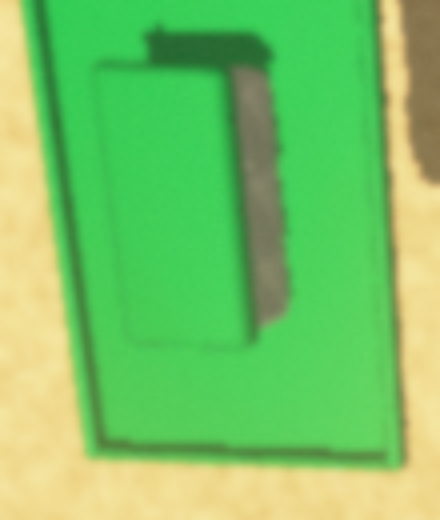

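>>> carry_out:
  increments:
    - [0.001, 0.02, -0.03, -2, -1]
    - [0.001, 0.037, -0.07, -3.3, -1]
    - [0.001, 0.037, -0.11, -3.3, -1]
    - [0.001, 0.037, -0.135, -3.3, -1]
    - [0.001, 0.037, -0.147, -3.3, -1]
    - [0.001, 0.037, -0.151, -3.3, -1]
    - [0.001, 0.037, -0.151, -3.3, -1]
    - [0.001, 0.037, -0.151, -3.3, 1]
    - [0.001, 0.037, -0.151, -3.3, 1]
    - [0.001, 0.037, -0.151, -3.3, 1]
    - [0.001, 0.037, -0.151, -3.3, 1]
    - [0.001, 0.037, -0.151, -3.3, 1]
    - [0.001, 0.037, -0.151, -3.3, 1]
    - [0.001, 0.037, -0.151, -3.3, 1]
    - [0.001, 0.037, -0.151, -3.3, 1]
    - [0.001, 0.037, -0.151, -3.3, 1]

```text
time_s: 9.15
tool_pos: [0.6, -0.3032, 0.2418]
tool_rot: [180.0, 0.0, -4.4]
force: [-2.6, 0.5, 1.9]
grip_width: 0.0457
```

>>> carry_out:
  increments:
    - [0, 0, 0.005, 0, 1]
    - [0, 0, 0.02, 0, 1]
    - [0, 0, 0.05, 0, 1]
    - [0, 0, 0.09, 0, 1]
    - [0, 0, 0.13, 0, 1]
    - [0, 0.02, 0.17, 0, 1]
    - [0, 0.05, 0.19, 0, 1]
    - [0, 0.09, 0.19, 0, 1]
    - [0, 0.13, 0.19, 0, 1]
    - [-0.002, 0.17, 0.19, 0, 1]
    - [-0.004, 0.21, 0.19, 0, 1]
    - [-0.006, 0.25, 0.19, 1, 1]
    - [-0.006, 0.29, 0.19, 3, 1]
    - [-0.006, 0.33, 0.19, 5, 1]
    - [-0.006, 0.37, 0.19, 7, 1]
    - [-0.006, 0.41, 0.19, 7, 1]
    - [-0.006, 0.44, 0.19, 7, 1]
    - [-0.006, 0.46, 0.19, 7, 1]
    - [-0.006, 0.46, 0.19, 7, 1]
    - [-0.006, 0.46, 0.19, 7, 1]

```text
time_s: 11.15
tool_pos: [0.5941, 0.1568, 0.4326]
tool_rot: [180.0, -0.1, 2.6]
force: [0.4, -0.6, -0.5]
grip_width: 0.0454
```

```bash
python3 look.py w4 yellow:0.01 red:0.01 blue:0.01
python3 - <<'E'
from h import *
p,d=env.read_camera("top");K,T=cam("top")
for c,z in (('green',.01),('yellow',.01),('red',.09),('blue',.048)): print(c,blobs(p,c,z,K,T,amin=60,smin=100,vmin=40))
E
```

```text
11.2 [0.5944 0.1557 0.4324] [ 1.7993e+02 -5.0000e-02  2.5100e+00] [-0.45 -0.2  -1.53] 0.046
yellow 0.01 [([261.0, 307.0], 0.607, -0.079, 40, 138, 2.6), ([262.0, 240.0], 0.6024, 0.0419, 105, 140, 2.6), ([263.0, 58.0], 0.5944, 0.2804, 104, 137, -87.3)]
red 0.01 [([149.0, 246.0], 0.4432, 0.0247, 120, 124, -2.1)]
blue 0.01 [([127.0, 61.0], 0.4288, 0.2716, 100, 158, -77.4)]
green [([307.0, 209.0], 0.4218, -0.296, 100, 174, 86.3)]
yellow [([227.0, 327.0], -0.0762, 0.0682, 52, 54, -1.5), ([261.0, 310.0], -0.0164, -0.0705, 84, 186, -65.1), ([244.0, 278.0], 0.1379, 0.0001, 185, 243, 25.4), ([195.0, 184.0], 0.5378, 0.2365, 275, 638, 23.0), ([30.0, 108.0], 0.9237, 0.9765, 74, 88, 50.6)]
red [([246.0, 206.0], 0.4271, -0.0121, 91, 160, 88.5), ([324.0, 168.0], 0.591, -0.3693, 45, 57, 87.2)]
blue [([178.0, 212.0], 0.4201, 0.2725, 95, 171, -77.4), ([99.0, 198.0], 0.4896, 0.6275, 134, 162, -16.5), ([308.0, 169.0], 0.5965, -0.3048, 59, 76, 84.9)]
```

View pics/w4.png

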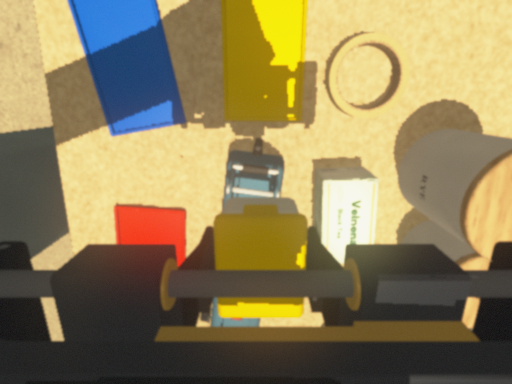

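>>> carry_out:
  increments:
    - [0, 0.03, 0, 0, 1]
    - [0, 0.07, -0.01, 0, 1]
    - [-0.001, 0.11, -0.04, 0, 1]
    - [-0.001, 0.135, -0.08, 0, 1]
    - [-0.001, 0.143, -0.12, 0, 1]
    - [-0.001, 0.143, -0.16, 0, 1]
    - [-0.001, 0.143, -0.19, 0, 1]
    - [-0.001, 0.143, -0.21, 0, 1]
    - [-0.001, 0.143, -0.222, 0, 1]
    - [-0.001, 0.143, -0.228, 0, 1]
    - [-0.001, 0.143, -0.232, 0, 1]
    - [-0.001, 0.143, -0.234, 0, 1]
    - [-0.001, 0.143, -0.235, 0, 1]
    - [-0.001, 0.143, -0.235, 0, 1]
    - [-0.001, 0.143, -0.235, 0, 1]

```text
time_s: 12.75
tool_pos: [0.5935, 0.3, 0.1978]
tool_rot: [-180.0, -0.1, 2.6]
force: [-0.3, -1.0, 2.3]
grip_width: 0.0457
```

>>> carry_out:
  increments:
    - [0, 0, -0.001, 0, 1]
    - [0, 0, -0.001, 0, 1]
    - [0, 0, -0.001, 0, 0.2]
    - [0, 0, -0.001, 0, 0]
    - [0, 0, -0.001, 0, -1]
    - [0, 0, -0.001, 0, -1]
    - [0, 0, -0.001, 0, -1]
    - [0, 0, 0.0, 0, -1]
    - [0, 0, 0.02, 0, -1]
    - [0, 0, 0.06, 0, -1]
    - [0, 0, 0.1, 0, -1]
    - [0, -0.01, 0.14, 0, -1]
    - [0, -0.02, 0.18, 0, -1]
    - [-0.02, -0.03, 0.21, 0, -1]
    - [-0.05, -0.03, 0.235, 0, -1]
    - [-0.08, -0.03, 0.25, 0, -1]
    - [-0.08, -0.03, 0.25, 0, -1]
    - [-0.08, -0.03, 0.25, 0, -1]
    - [-0.08, -0.03, 0.25, 0, -1]

```text
time_s: 14.65
tool_pos: [0.514, 0.269, 0.4459]
tool_rot: [180.0, 0.0, 2.5]
force: [0.2, 0.1, -0.8]
grip_width: 0.0869
```

```bash
python3 look.py w5 yellow:0.01 red:0.01 blue:0.01;  python3 - <<'E'
from h import *
z=np.load("pics/w5.npz")
print(blobs(z["p"],'yellow',0.046,z["K"],z["T"]))
E
```

```text
14.7 [0.5141 0.269  0.4456] [1.7998e+02 8.0000e-02 2.5000e+00] [-0.37 -0.16  0.17] 0.0867
yellow 0.01 [([318.0, 135.0], 0.5926, 0.2998, 105, 180, -88.2)]
red 0.01 [([211.0, 338.0], 0.4413, -0.0349, 152, 156, -87.5)]
blue 0.01 [([197.0, 143.0], 0.4258, 0.2826, 98, 168, -76.9)]
[([318.0, 135.0], 0.5855, 0.3042, 96, 165, -88.2)]
```

View pics/w5.png

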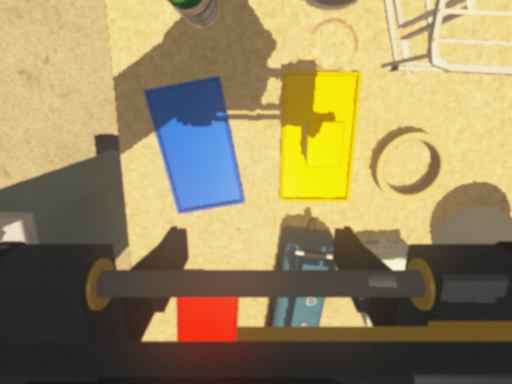

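Run:
```python
from h import *
z=np.load("pics/w5.npz");p=z["p"]
c=ray([[306,122],[343,121],[342,165],[308,166]],z["K"],z["T"],0.046);print(c.round(4),c.mean(0))
c=ray([[145,91],[219,77],[243,203],[178,213]],z["K"],z["T"],0.01);print(c.round(4),c.mean(0))
cv2.imwrite("pics/w5c.png",cv2.resize(p[60:220,270:370,::-1],None,fx=3.7,fy=3.7))
h=cv2.cvtColor(p,cv2.COLOR_RGB2HSV)[60:220,140:250]
R['b2']=(95,135);print(blobs(p,'b2',0.01,z["K"],z["T"],amin=500,smin=110,vmin=30))
```

```text
[[0.5687 0.3258]
 [0.6141 0.329 ]
 [0.6198 0.274 ]
 [0.5762 0.2708]] [0.59468417 0.29992335]
[[0.3599 0.3536]
 [0.4567 0.3751]
 [0.4924 0.2038]
 [0.3967 0.1839]] [0.42640764 0.27910564]
[([196.0, 147.0], 0.4262, 0.2804, 99, 173, -77.4)]
```

View pics/w5c.png

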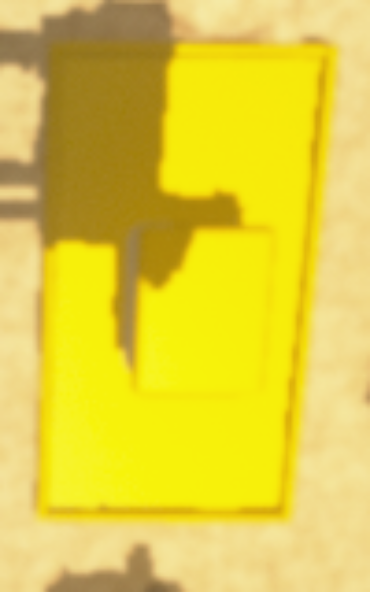

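>>> carry_out:
  increments:
    - [0, -0.03, 0, 0, -1]
    - [0, -0.075, 0, 0, -1]
    - [0.01, -0.12, 0, 0, -1]
    - [0.02, -0.165, 0, -1, -1]
    - [0.03, -0.21, 0, -2, -1]
    - [0.04, -0.255, 0, -3, -1]
    - [0.05, -0.3, 0, -4, -1]
    - [0.06, -0.345, 0, -5, -1]
    - [0.07, -0.39, -0.01, -6, -1]
    - [0.08, -0.435, -0.02, -7, -1]
    - [0.082, -0.48, -0.03, -7, -1]
    - [0.082, -0.525, -0.04, -7, -1]
    - [0.082, -0.57, -0.04, -7, -1]
    - [0.082, -0.61, -0.04, -7, -1]
    - [0.082, -0.63, -0.04, -7, -1]
    - [0.082, -0.635, -0.04, -7, -1]
    - [0.082, -0.635, -0.04, -7, -1]
    - [0.082, -0.635, -0.04, -7, -1]

```text
time_s: 16.5
tool_pos: [0.5963, -0.3623, 0.4069]
tool_rot: [-179.9, -0.0, -4.2]
force: [1.3, 0.9, -0.1]
grip_width: 0.0866
```

```bash
python3 look.py w6 red:0.09 blue:0.048
```

```text
16.55 [ 0.5963 -0.3622  0.4071] [-1.7992e+02 -4.0000e-02 -4.2000e+00] [-0.65 -0.7   0.18] 0.087
red 0.09 [([258.0, 187.0], 0.5943, -0.3664, 44, 59, 86.6), ([456.0, 132.0], 0.7918, -0.3391, 130, 174, -89.3)]
blue 0.048 [([256.0, 138.0], 0.5962, -0.3208, 6, 53, -4.2), ([270.0, 112.0], 0.6135, -0.2948, 28, 36, 79.7), ([245.0, 102.0], 0.5873, -0.2806, 24, 29, -4.2)]
```

View pics/w6.png

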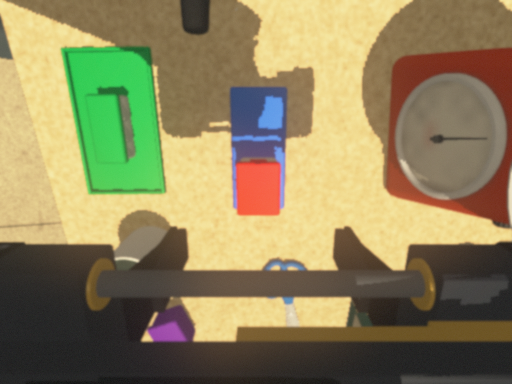

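>>> carry_out:
  increments:
    - [-0.002, -0.004, -0.04, 0, -1]
    - [-0.002, -0.004, -0.08, 0, -1]
    - [-0.002, -0.004, -0.115, 0, -1]
    - [-0.002, -0.004, -0.145, 0, -1]
    - [-0.002, -0.004, -0.16, 0, -1]
    - [-0.002, -0.004, -0.165, 0, -1]
    - [-0.002, -0.004, -0.165, 0, -1]
    - [-0.002, -0.004, -0.165, 0, 1]
    - [-0.002, -0.004, -0.165, 0, 1]
    - [-0.002, -0.004, -0.165, 0, 1]
    - [-0.002, -0.004, -0.165, 0, 1]
    - [-0.002, -0.004, -0.165, 0, 1]
    - [-0.002, -0.004, -0.165, 0, 1]
    - [-0.002, -0.004, -0.165, 0, 1]
    - [-0.002, -0.004, -0.165, 0, 1]
    - [-0.002, -0.004, -0.165, 0, 1]

```text
time_s: 18.15
tool_pos: [0.5932, -0.3693, 0.2419]
tool_rot: [180.0, -0.0, -4.4]
force: [0.5, 0.3, 0.7]
grip_width: 0.0456
```

>>> carry_out:
  increments:
    - [0, 0, 0.005, 0, 1]
    - [0, 0, 0.02, 0, 1]
    - [0, 0, 0.05, 0, 1]
    - [0, 0, 0.09, 0, 1]
    - [0, 0, 0.13, 0, 1]
    - [-0.01, 0.01, 0.17, 0, 1]
    - [-0.03, 0.03, 0.19, 0, 1]
    - [-0.06, 0.06, 0.19, 0, 1]
    - [-0.09, 0.09, 0.19, 1, 1]
    - [-0.12, 0.13, 0.19, 2, 1]
    - [-0.14, 0.17, 0.19, 3, 1]
    - [-0.15, 0.2, 0.19, 3, 1]
    - [-0.155, 0.21, 0.19, 3, 1]
    - [-0.155, 0.21, 0.19, 3, 1]
    - [-0.155, 0.21, 0.19, 3, 1]

```text
time_s: 19.65
tool_pos: [0.4383, -0.1603, 0.4325]
tool_rot: [179.9, -0.1, -1.5]
force: [0.0, -0.6, -1.1]
grip_width: 0.046
```

```bash
python3 look.py w7 red:0.01 blue:0.01;python3 - <<'E'
from h import *
p,d=env.read_camera("top");K,T=cam("top")
for c,z in (('blue',.048),('green',.042),): print(c,blobs(p,c,z,K,T,amin=60,smin=100,vmin=40))
E
```

```text
19.7 [ 0.4384 -0.1607  0.4321] [ 1.7997e+02 -4.0000e-02 -1.5200e+00] [-0.1  -0.06 -1.38] 0.0459
red 0.01 [([473.0, 305.0], 0.771, -0.4028, 23, 34, 88.5), ([260.0, 306.0], 0.4338, -0.3947, 40, 134, -1.6), ([492.0, 239.0], 0.7835, -0.29, 49, 91, -89.9), ([260.0, 240.0], 0.4373, -0.2748, 107, 141, -1.5), ([400.0, 23.0], 0.6111, 0.0026, 20, 29, 85.3), ([254.0, 54.0], 0.4363, -0.0319, 102, 126, 88.6)]
blue 0.01 []
blue [([179.0, 212.0], 0.4202, 0.2718, 95, 172, -77.4), ([99.0, 199.0], 0.4897, 0.6229, 132, 166, -12.5), ([315.0, 169.0], 0.5945, -0.3347, 60, 135, 85.7)]
green [([312.0, 210.0], 0.4178, -0.3075, 98, 137, 87.0)]
```

View pics/w7.png

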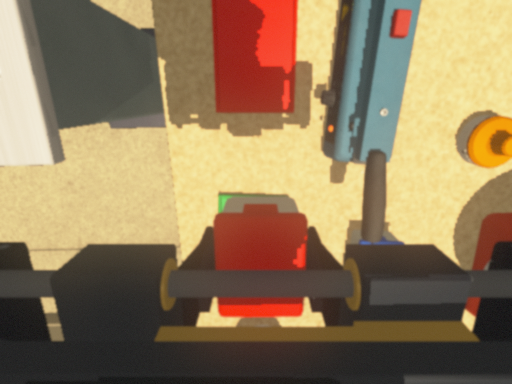

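Run:
```python
from h import *
z=np.load("pics/w7.npz");K,T,d=z["K"],z["T"],z["d"]
v,u=np.mgrid[:384,:512];P=np.stack([(u-K[0,2])/K[0,0]*d,(v-K[1,2])/K[1,1]*d,d,np.ones_like(d)],-1)@T.T
m=(P[...,2]>0.03)&(v<180)&(d>0)
for y in np.arange(-.2,.06,.03):
    s=P[m&(abs(P[...,1]-y)<.015)]
    if len(s): print(y.round(2),s[:,0].min().round(3),s[:,2].max().round(3))
```

```text
-0.17 0.55 0.115
-0.14 0.526 0.113
-0.11 0.524 0.098
-0.08 0.515 0.098
-0.05 0.533 0.096
-0.02 0.535 0.105
0.01 0.538 0.102
```

Run:
```python
from h import *
z=np.load("pics/w7.npz");K,T,d=z["K"],z["T"],z["d"]
v,u=np.mgrid[:384,:512];P=np.stack([(u-K[0,2])/K[0,0]*d,(v-K[1,2])/K[1,1]*d,d,np.ones_like(d)],-1)@T.T
for zz in (.03,.05,.07,.08,.09):
    s=P[(P[...,2]>zz)&(v<180)&(d>0)&(P[...,1]>-.06)&(P[...,1]<.05)];print(zz,np.percentile(s[:,0],[0,1,3]).round(3))
```

```text
0.03 [0.533 0.535 0.536]
0.05 [0.535 0.537 0.539]
0.07 [0.554 0.555 0.555]
0.08 [0.554 0.555 0.556]
0.09 [0.554 0.555 0.557]
```

>>> carry_out:
  increments:
    - [0, 0.03, 0, 0, 1]
    - [-0.001, 0.07, -0.01, 0, 1]
    - [-0.002, 0.11, -0.04, 0, 1]
    - [-0.003, 0.14, -0.08, 0, 1]
    - [-0.003, 0.151, -0.12, 0, 1]
    - [-0.003, 0.151, -0.16, 0, 1]
    - [-0.003, 0.151, -0.19, 0, 1]
    - [-0.003, 0.151, -0.21, 0, 1]
    - [-0.003, 0.151, -0.222, 0, 1]
    - [-0.003, 0.151, -0.228, 0, 1]
    - [-0.003, 0.151, -0.232, 0, 1]
    - [-0.003, 0.151, -0.234, 0, 1]
    - [-0.003, 0.151, -0.235, 0, 1]
    - [-0.003, 0.151, -0.236, 0, 1]
    - [-0.003, 0.151, -0.236, 0, 1]

```text
time_s: 21.25
tool_pos: [0.4358, -0.0082, 0.1977]
tool_rot: [179.9, -0.0, -1.4]
force: [-4.3, -0.4, 10.4]
grip_width: 0.0458
```

Contact. Next I'll release, rise and move toward the blue box, looking at the red tray on the way.

>>> carry_out:
  increments:
    - [0, 0, 0, 0, 0.2]
    - [0, 0, 0, 0, 0]
    - [0, 0, 0, 0, -1]
    - [0, 0, 0, 0, -1]
    - [0, 0, 0, 0, -1]
    - [0, 0, 0, 0, -1]
    - [0, 0, 0.02, 0, -1]
    - [0, 0, 0.06, 0, -1]
    - [0, 0, 0.1, 0, -1]
    - [0, -0.01, 0.14, 0, -1]
    - [0.01, -0.03, 0.18, 0, -1]
    - [0.02, -0.05, 0.22, 0, -1]
    - [0.02, -0.05, 0.24, 0, -1]
    - [0.02, -0.05, 0.24, 0, -1]
    - [0.02, -0.05, 0.24, 0, -1]

```text
time_s: 22.75
tool_pos: [0.455, -0.058, 0.4353]
tool_rot: [-180.0, 0.0, -1.4]
force: [-1.1, 0.3, -0.1]
grip_width: 0.0871
```

```bash
python3 look.py w8 red:0.01 blue:0.01
```

```text
22.8 [ 0.4548 -0.0579  0.4345] [-1.7998e+02  1.0000e-01 -1.3900e+00] [-0.29  0.04 -0.23] 0.0868
red 0.01 [([373.0, 135.0], 0.6063, -0.0255, 20, 28, 85.8), ([245.0, 117.0], 0.4369, -0.0061, 101, 176, 88.5)]
blue 0.01 [([357.0, 321.0], 0.6063, -0.3207, 25, 53, -1.4)]
```

View pics/w8.png

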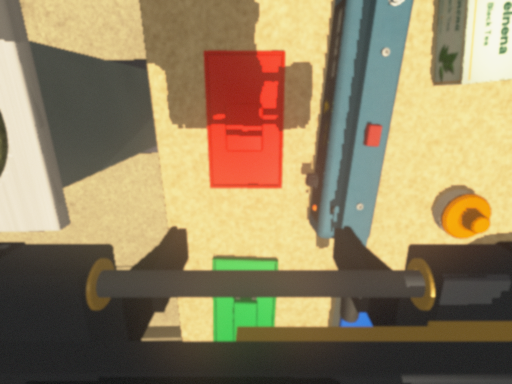

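Run:
```python
from h import *
z=np.load("pics/w8.npz");print(ray([[226,151],[262,151]],z["K"],z["T"],0.046))
cv2.imwrite("pics/w8c.png",cv2.resize(z["p"][40:200,195:295,::-1],None,fx=3.7,fy=3.7))
```

```text
[[ 0.41424104 -0.03650982]
 [ 0.4586049  -0.03758352]]
```

View pics/w8c.png

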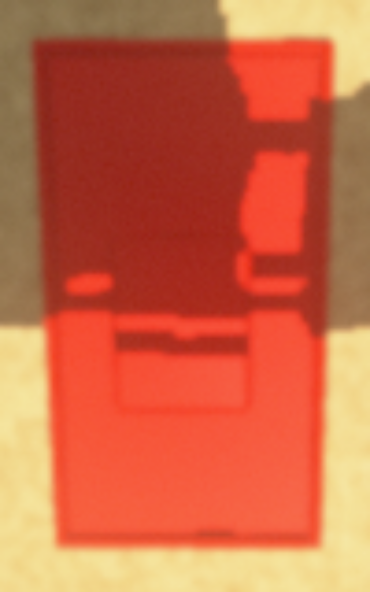

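>>> carry_out:
  increments:
    - [0.015, -0.03, 0, 0, -1]
    - [0.035, -0.07, 0, -1, -1]
    - [0.055, -0.11, 0, -2, -1]
    - [0.075, -0.15, 0, -3, -1]
    - [0.095, -0.19, 0, -3, -1]
    - [0.115, -0.23, 0, -3, -1]
    - [0.135, -0.265, -0.01, -3, -1]
    - [0.14, -0.277, -0.03, -3, -1]
    - [0.14, -0.277, -0.03, -3, -1]
    - [0.14, -0.277, -0.03, -3, -1]
    - [0.14, -0.277, -0.03, -3, -1]

```text
time_s: 23.9
tool_pos: [0.5954, -0.3328, 0.4065]
tool_rot: [-180.0, -0.0, -4.3]
force: [0.0, 0.3, 0.5]
grip_width: 0.0871
```

Run:
```python
from h import *
R['blue']=(95,135)
K,T=cam("wrist");o=env.get_obs();p,d=env.read_camera("wrist");np.savez("pics/w9.npz",p=p,d=d,K=K,T=T);cv2.imwrite("pics/w9.png",p[:,:,::-1])
print(o["tool_pos"],o["tool_rot"])
print(blobs(p,'blue',0.048,K,T,amin=150,smin=110,vmin=30))
```

```text
[ 0.59538472 -0.33283676  0.40653811] [-1.79967509e+02 -3.03052365e-02 -4.26065632e+00]
[([288.0, 308.0], 0.6204, -0.5211, 21, 28, 62.1), ([260.0, 187.0], 0.5956, -0.3509, 58, 101, 85.8), ([258.0, 138.0], 0.5976, -0.2924, 9, 52, -4.2), ([269.0, 122.0], 0.6104, -0.2759, 15, 29, -4.2)]
```

View pics/w9.png

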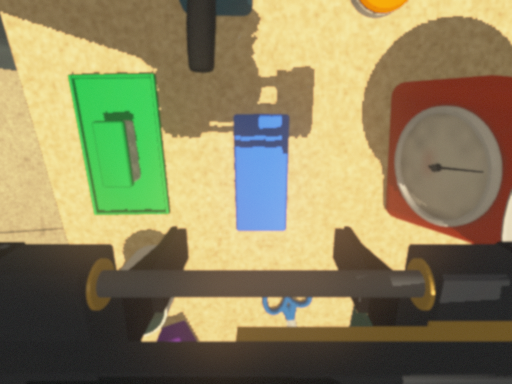

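Run:
```python
from h import *
z=np.load("pics/w9.npz");c=ray([[234,114],[289,115],[286,230],[238,229]],z["K"],z["T"],0.048);print(c.round(4),c.mean(0))
```

```text
[[ 0.5729 -0.2646]
 [ 0.6326 -0.2701]
 [ 0.6228 -0.4065]
 [ 0.5642 -0.4007]] [ 0.59812903 -0.33546379]
```

>>> carry_out:
  increments:
    - [0.0015, -0.003, -0.04, 0, -1]
    - [0.0015, -0.003, -0.08, 0, -1]
    - [0.0015, -0.003, -0.12, 0, -1]
    - [0.0015, -0.003, -0.15, 0, -1]
    - [0.0015, -0.003, -0.17, 0, -1]
    - [0.0015, -0.003, -0.185, 0, -1]
    - [0.0015, -0.003, -0.2, 0, -1]
    - [0.0015, -0.003, -0.207, 0, -1]
    - [0.0015, -0.003, -0.207, 0, -1]
    - [0.0015, -0.003, -0.207, 0, 1]
    - [0.0015, -0.003, -0.207, 0, 1]
    - [0.0015, -0.003, -0.207, 0, 1]
    - [0.0015, -0.003, -0.207, 0, 1]
    - [0.0015, -0.003, -0.207, 0, 1]
    - [0.0015, -0.003, -0.207, 0, 1]
    - [0.0015, -0.003, -0.207, 0, 1]
    - [0.0015, -0.003, -0.207, 0, 1]
  grip_force: 35

```text
time_s: 25.65
tool_pos: [0.5966, -0.3383, 0.1993]
tool_rot: [180.0, 0.0, -4.4]
force: [-2.5, 0.6, 5.3]
grip_width: 0.0614
```

>>> carry_out:
  increments:
    - [0, 0, 0.005, 0, 1]
    - [0, 0, 0.02, 0, 1]
    - [0, 0, 0.05, 0, 1]
    - [0, 0, 0.09, 0, 1]
    - [0, 0, 0.13, 0, 1]
    - [0, 0, 0.17, 0, 1]
    - [0, 0.01, 0.2, 0, 1]
    - [-0.01, 0.03, 0.22, 0, 1]
    - [-0.02, 0.07, 0.22, 1, 1]
    - [-0.035, 0.11, 0.22, 2, 1]
    - [-0.05, 0.15, 0.22, 3, 1]
    - [-0.065, 0.19, 0.22, 4, 1]
    - [-0.08, 0.23, 0.22, 6, 1]
    - [-0.095, 0.27, 0.22, 8, 1]
    - [-0.11, 0.31, 0.22, 10, 1]
    - [-0.125, 0.35, 0.22, 12, 1]
    - [-0.14, 0.39, 0.22, 14, 1]
    - [-0.15, 0.42, 0.22, 16.5, 1]
    - [-0.155, 0.44, 0.22, 16.5, 1]
    - [-0.155, 0.44, 0.22, 16.5, 1]

```text
time_s: 27.65
tool_pos: [0.4406, 0.1057, 0.4195]
tool_rot: [180.0, -0.1, 12.5]
force: [0.3, -0.1, -3.6]
grip_width: 0.0616
```

```bash
python3 look.py w10 yellow:0.01
```

```text
27.7 [0.4413 0.1034 0.4193] [ 1.7993e+02 -6.0000e-02  1.2310e+01] [ 1.17 -0.38 -2.44] 0.0616
yellow 0.01 [([415.0, 48.0], 0.593, 0.2752, 104, 132, -87.6)]
```

View pics/w10.png

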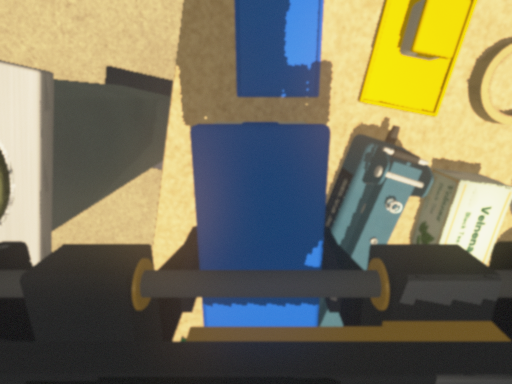

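Run:
```python
from h import *
z=np.load("pics/w10.npz");K,T=z["K"],z["T"]
a=ray([[193,125],[328,125]],K,T,0.268);print(a, a.mean(0)-[0.4413,0.1035])
t=ray([[238,96],[318,97]],K,T,0.01);m=t.mean(0);e=t[1]-t[0];n=np.array([-e[1],e[0]])/np.linalg.norm(e);print(t,m+n*0.089,np.degrees(np.arctan2(e[1],e[0])))
```

```text
[[0.39814624 0.1692191 ]
 [0.45432028 0.1816656 ]] [-0.01506674  0.07194235]
[[0.39710955 0.18291016]
 [0.49372642 0.2031378 ]] [0.42718042 0.28013535] 11.824611256561177
```

>>> carry_out:
  increments:
    - [-0.002, 0.03, 0, 0, 1]
    - [-0.005, 0.07, 0, 0, 1]
    - [-0.008, 0.11, 0, 0, 1]
    - [-0.011, 0.145, -0.02, 0, 1]
    - [-0.014, 0.168, -0.05, 0, 1]
    - [-0.014, 0.175, -0.09, 0, 1]
    - [-0.014, 0.175, -0.125, 0, 1]
    - [-0.014, 0.175, -0.155, 0, 1]
    - [-0.014, 0.175, -0.18, 0, 1]
    - [-0.014, 0.175, -0.195, 0, 1]
    - [-0.014, 0.175, -0.205, 0, 1]
    - [-0.014, 0.175, -0.21, 0, 1]
    - [-0.014, 0.175, -0.213, 0, 1]
    - [-0.014, 0.175, -0.215, 0, 1]
    - [-0.014, 0.175, -0.216, 0, 1]
    - [-0.014, 0.175, -0.216, 0, 1]

```text
time_s: 29.3
tool_pos: [0.4279, 0.277, 0.2034]
tool_rot: [180.0, -0.1, 12.1]
force: [0.4, -1.1, -1.1]
grip_width: 0.0619
```

>>> carry_out:
  increments:
    - [0, 0, -0.001, 0, 1]
    - [0, 0, -0.001, 0, 1]
    - [0, 0, -0.001, 0, 1]

```text
time_s: 29.6
tool_pos: [0.428, 0.2771, 0.2033]
tool_rot: [179.9, -0.1, 12.1]
force: [-1.7, -2.8, 8.1]
grip_width: 0.0616
```

>>> carry_out:
  increments:
    - [0, 0, 0, 0, 0]
    - [0, 0, 0, 0, -0.5]
    - [0, 0, 0, 0, -1]
    - [0, 0, 0, 0, -1]
    - [0, 0, 0, 0, -1]
    - [0, 0, 0, 0, -1]
    - [0, 0, 0.02, 0, -1]
    - [0, 0, 0.06, 0, -1]
    - [0, 0, 0.1, 0, -1]
    - [0, -0.01, 0.14, 0, -1]
    - [0.02, -0.03, 0.18, 0, -1]
    - [0.05, -0.05, 0.22, 0, -1]
    - [0.08, -0.05, 0.24, 0, -1]
    - [0.08, -0.05, 0.24, 0, -1]
    - [0.08, -0.05, 0.24, 0, -1]

```text
time_s: 31.1
tool_pos: [0.5079, 0.2267, 0.4415]
tool_rot: [-179.9, 0.0, 12.1]
force: [-0.3, 0.5, -0.0]
grip_width: 0.0872
```

```bash
python3 look.py w11 yellow:0.01 blue:0.01
python3 - <<'E'
from h import *
p,d=env.read_camera("scene");cv2.imwrite("pics/s11.png",cv2.resize(p[80:300,30:420,::-1],None,fx=2,fy=2))
p,d=env.read_camera("top");cv2.imwrite("pics/t11.png",cv2.resize(p[90:240,120:400,::-1],None,fx=2.8,fy=2.8,interpolation=cv2.INTER_CUBIC))
E
```

```text
31.15 [0.5069 0.2273 0.4409] [-1.7996e+02  1.1000e-01  1.2140e+01] [-0.01  0.07 -0.15] 0.087
yellow 0.01 [([334.0, 115.0], 0.592, 0.2996, 105, 180, -88.0)]
blue 0.01 [([212.0, 110.0], 0.4252, 0.2819, 98, 169, -77.4)]
```

View pics/w11.png

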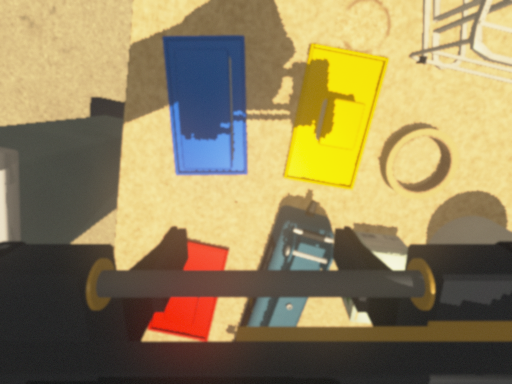

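View pics/s11.png

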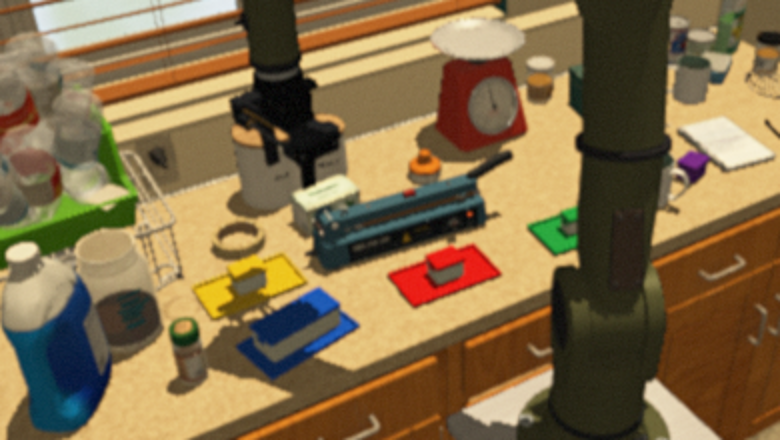

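View pics/t11.png

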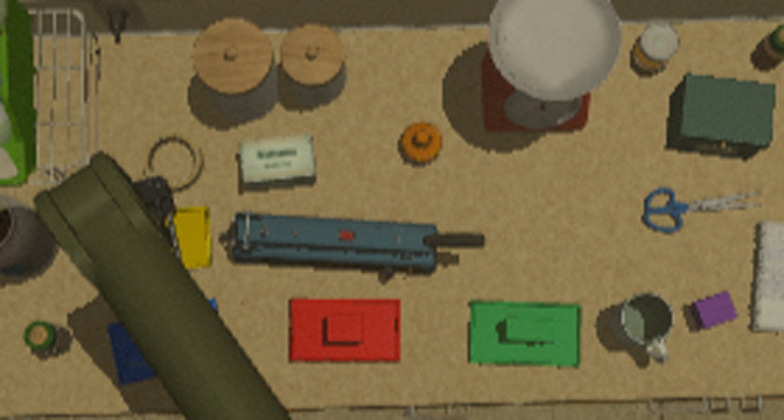

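Run:
```python
from h import *
def box(P,c,zt,n):
    m=(abs(P[...,0]-c[0])<.045)&(abs(P[...,1]-c[1])<.085)&(abs(P[...,2]-zt)<.008)
    q=P[m][:,:3]
    if len(q)<20: print(n,"few");return
    r=cv2.minAreaRect((q[:,:2]*1000).astype(np.float32));A=np.c_[q[:,:2],np.ones(len(q))];s=np.linalg.lstsq(A,q[:,2],rcond=None)[0]
    print(n,len(q),np.round(r[0],1),np.round(r[1],0),round(r[2],1),"z",np.median(q[:,2]).round(4),"slope",s[:2].round(3))
def cloud(K,T,d):
    v,u=np.mgrid[:384,:512];return np.stack([(u-K[0,2])/K[0,0]*d,(v-K[1,2])/K[1,1]*d,d,np.ones_like(d)],-1)@T.T
z=np.load("pics/w11.npz");d=z["d"];P=cloud(z["K"],z["T"],d)
box(P,(.427,.280),.052,"blue");box(P,(.593,.3),.046,"yellow")
p,d=env.read_camera("top");K,T=cam("top");P=cloud(K,T,d)
box(P,(.437,-.006),.046,"red");box(P,(.4245,-.2977),.042,"green")
```

```text
blue 6280 [429.1 278.1] [ 63. 139.] 12.1 z 0.0512 slope [-0.004 -0.001]
yellow 1817 [595.2 299.1] [47. 58.] 2.5 z 0.0454 slope [0.018 0.001]
red 140 [433.7  -8.7] [53. 45.] 88.6 z 0.046 slope [0.055 0.004]
green 140 [ 424.1 -298.7] [77. 32.] 89.1 z 0.0422 slope [-0.007  0.016]
```

```bash
python3 -c "
from cell import env
print(env.sign_off(), env.get_obs()['time_s'])"
```

```text
the job is handed in; nothing more can be done
the job is handed in; nothing more can be done
```

I took the pile apart from the top (green, yellow, red, blue) and set each box down in the tray of its lid's colour. Each was released only after the force reading showed it resting on the tray floor. The job was handed in at about 31 s of the 118 s, with the gripper open and well clear; `sign_off` gave no verdict.

**Box positions:** my last depth checks put each box within about 5 mm of its tray centre (limit 15 mm) and its long side within about 3° of the tray's (limit about 11°). All the lids were at the right height.

**Mug and spice jar:** in the last pictures they, and the purple look-alike, stand where they did at the start. I checked these by eye only.

**Weak points:**
- **Red box tilt:** the overhead camera's fit gave a slope of 0.055, close to the 0.06 limit. It rests on only 140 coarse points, and the lid height matched a flat box, so I took it as noise and did not measure again.
- **Camera disagreement:** the top and wrist cameras differed by about 3 mm on where the trays are. I used the wrist values.

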